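Free the stuck tack cup

TASK

The bare steel tack cup has stuck in the green holder on the bench. Twist and pull it until its hidden catches let go, lift it right out and set it down, without dropping it, upright in the middle of the round cork mat. Do not disturb the blue jar, the tack box or the pale crepe block.

Things in the scene. Friction and masses are not known exactly. Their poses are not given: they have to be found in the camera images.
- cup: Open bare steel cup, with two thin dark bands round it, about 0.28 kg, 90 mm tall; its lower half is stuck in the holder. Lower half: 45 mm tall, 58 mm across outside, 50 mm inside, floor 4 mm thick. Upper half: a collar, 45 mm tall, standing above the holder. Origin: centre of the foot's underside, 15 mm above the bench at the start; z points up through the mouth, x over one of its three lugs.
- cup_rim (a point): Centre of the cup's mouth, level with the rim, 90 mm above the foot. The collar is 76 mm across outside, 60 mm inside: a wall 8 mm thick to pinch with one finger inside the cup and one outside. The outer finger can go down 45 mm from the rim, to the holder's top.
- cup_lug (a point): Outer end of one lug, on the cup's x axis, 35 mm from its centre line and 30 mm above the foot. Three such lugs, 120 degrees apart, 9 mm wide, stick out 6.5 mm from the lower half, hidden inside the holder. They are 27 to 34 mm above the foot.
- holder: Green holder screwed to the bench: square foot 104 x 104 x 6 mm and a round socket 86 mm across outside, 60 mm tall. The cup is wholly out when its foot is above the socket's top. Origin: centre of the underside, on the cup's axis; z up.
- holder_mouth (a point): Centre of the socket's mouth, 60 mm above the bench. Just inside it, hidden by the cup's collar, a ring of lips 8 mm thick holds the cup's lugs down, with 3 to 4 mm of vertical play. The ring has three gaps, 120 degrees apart. The cup can be drawn up only when turned about its axis so that its lugs are within about 10 degrees of the gaps.
- holder_catch (a point): Centre of the hidden ring of lips, 52 mm above the bench. The angle of its gaps differs every time, cannot be seen and is not given by any axes: find it by feel, turning the cup and pulling lightly (5 to 10 N shows a catch). There is no stop: 120 degrees of turning one way or the other surely meets a gap.
- mat: Round cork mat, 110 mm across, 6 mm thick, fixed on the bench. Origin: centre of its underside; z up.
- jar_blue: Blue jar, 79 mm across and 70 mm tall, a bystander. Origin: centre of its underside.
- tack_box: Worn brown tin box for tacks, 69 x 69 x 60 mm, a bystander. Origin: centre of its underside.
- crepe_block: Pale crepe rubber block, 41 x 74 x 30 mm, a bystander. Origin: centre of its underside.
Things that resemble listed ones, but are neither listed nor needed, are in the scene too. What is shaped like the cup but orange is not meant.

How it is judged:
By the outcome, as a careful person would: the job done as asked, in the order asked, and still so for the second after the job is handed in, with the robot touching nothing.
It also fails if it takes over 51 s, if anything falls off the work surface, if the arm or the gripper's body presses on something with over 40 N, if the wrist force passes 120 N, or if a joint passes its speed limit or range.

ROBOT

A 6-joint arm with a two-finger parallel gripper is mounted at the origin on a cart in front of the work surface, level with it; the furniture and walls round the work are solid. World frame = base frame: x ahead of the robot, y to its left, z up, the work surface at z = 0. Lengths are in m, angles in rad, forces in N, time in s.
With the tool pointing down it reaches from about 0.3 to 0.875 m from the base axis. Payload 6.4 kg.
Tool frame: the origin (TCP) lies at the very end of the fingers, on their centre line; the grasp point (between the pads) lies ctrl.pinch_z behind it (ctrl.pinch_z is the distance from the TCP to the grasp point, in m); y points along the fingers, z is the direction in which the jaws open and shut, and the axes are right-handed (so a half turn about y gives the same grasp; the last joint's range is limited). The gripper opens to 85 mm and grips with 20 to 120 N. Pads are 22 mm wide; open, the fingers measure 114 mm over their backs; the gripper's body (76 mm by 85 mm) begins 54 mm behind the grasp point. The pads swing forward as they close: fully open they stand 13 mm farther back than shut.
Start: joints at [1.02, 0.181, 1.607, -0, 1.354, -0.206], TCP at [0.194, 0.541, 0.231] pointing down, gripper open.
Joint ranges: [-2.99, 2.99], [-0.89, 2.07], [0.3, 2.58], [-1.14, 4.28], [0, 2.63], [-3.12, 3.12]. Speed limits (rad/s): [2.57, 2.57, 3.01, 3.14, 3.14, 3.14].

INTERFACE

Orientations are given as a unit quaternion [w, x, y, z].
In Python, from bench import ctrl gives the robot as it stands.
- The arm moves only by the shell command python3 -m pendant 'ROWS'. ROWS is JSON, one flat list of numbers, 7 for each row, row after row: the shift along the world's x, y, z in m, then the turn, a rotation vector about the world's x, y, z in degrees, then the finger opening in m, from 0 to 0.0854. In form: [tx, ty, tz, rx, ry, rz, hand, tx, ty, tz, rx, ry, rz, hand, ...]. A call has 1 to 12 rows; each row shifts and turns the commanded pose from where the row before left it; what a row does not reach is not made up. A row lasts 1/8 s, in which the tool goes at most 62.5 mm and 10.7 degrees, less where a joint would pass 70% of its speed; a pose out of reach is approached as far as the arm can. A call with a gripper value outside its range is refused whole. The fingers move at their own pace and stop on an object; the grip force is fixed at half the most. Time passes only in rows, so rows that do not move let the fingers close. It gives the time, the measured TCP pose, the force and the opening at its end, in the units of the state.
- ctrl.get_obs(): the state, without advancing time (a new reading comes with each control period).
- ctrl.camera(name): name is "scene" or "top" or "wrist"; returns the picture (384x512x3 uint8, red, green, blue); there is no depth.
- ctrl.camera_info(name): a dict with "fx", "fy", "cx", "cy" (pixels), "origin" and "rotation" of the camera in the world; the wrist camera has in their place "tool_from_camera" (4x4, takes a point from camera to tool coordinates, whose origin is the TCP and whose axes are the tool frame's). Camera axes: x right, y down, z forward; pixel columns grow to the right and rows downward; lengths in m; the calibration is good to about 2 mm. The wrist camera is an equidistant fisheye: a pixel r from the principal point sees the ray r / f radians off the axis. A picture is of the moment at which its call begins: read the wrist's pose just before it. camera_info takes no time and is no camera call.
- ctrl.hand_in(): hands the job in, once; it reports no verdict.
Trained networks look in the newest picture that a camera, given by its name, has taken for a name from the list of things; names that differ only in an ending like _2 or _b are one class to them, and where a whole thing is asked for, a point or a joint stands for the part that bears it (a point fixed in the world has none). Each returns a list of dicts, best first, with "score" (0 to 1); they miss things now and then, are a little off and sometimes report something else, mostly with a low value. They report only what shows in the picture. A call takes as long as a camera call. They do not tell look-alikes from the thing itself.
- ctrl.silhouettes(target, camera): "mask" (384x512 bool, what is visible of it) and "bbox" ([left, top, right, bottom] in pixels, round what is visible of it).
The state is a dict: "time_s": time; "q": joint angles; "dq": joint speeds; "joint_efforts": joint torques, N m; "eef_pos": TCP position; "eef_rot": TCP orientation; "wrist_force": force on the tool from outside, world axes, zero at the start; "torque": the same for the moment, N m; "opening": opening from 0.0 (shut) to 1.0 (fully open).
Only numpy, scipy, OpenCV 4.12 (cv2) and the standard library are available. Lean on these libraries where they do the work, as an engineer would, in place of code of your own. Each camera call takes 0.05 s, during which the arm holds its last target.

## Working session

There is one attempt and no reset: what is moved stays moved. The work goes in short steps, Python scripts to look and compute and a shell command to move; the robot and the scene stay as the last step left them, time stands still between calls to the robot, and variables do not carry over. Pictures are saved under pics/ and viewed, and the job is handed in when it is done.

```bash
ls; mkdir -p pics
python3 - <<'E'
from bench import ctrl
import cv2
for n in ("scene","top","wrist"):
    im=ctrl.camera(n); cv2.imwrite(f"pics/{n}0.png",im[:,:,::-1])
    i=ctrl.camera_info(n); print(n,i)
print(ctrl.get_obs(), ctrl.pinch_z)
E
```

```text
pics
scene {'fx': 364.9123483547227, 'fy': 364.9123483547227, 'cx': 255.1095311548184, 'cy': 191.05388833160086, 'origin': array([ 0.02776632, -0.87253465,  0.53614028]), 'rotation': array([-0.45309931,  0.80030586, -0.3460017 ,  0.18572658])}
top {'fx': 350.5513593117769, 'fy': 350.5513593117769, 'cx': 255.62699208198816, 'cy': 182.84124612402272, 'origin': array([ 0.48482776, -0.37556297,  0.93750818]), 'rotation': array([-0.01843399,  0.71460163, -0.69837354,  0.03576454])}
wrist {'fx': 297.3186396354542, 'fy': 297.3186396354542, 'cx': 252.84699477501138, 'cy': 189.9233290740173, 'tool_from_camera': array([[ 3.50908515e-04,  9.56418498e-01,  2.91999201e-01,
        -7.59227397e-02],
       [ 8.36918708e-04, -2.91999398e-01,  9.56418136e-01,
        -1.40342528e-01],
       [ 9.99999588e-01, -9.12356735e-05, -9.02909608e-04,
         3.74090650e-04],
       [ 0.00000000e+00,  0.00000000e+00,  0.00000000e+00,
         1.00000000e+00]])}
{'time_s': 0.15, 'q': array([ 1.01967971e+00,  1.81368165e-01,  1.60776759e+00,  9.61767287e-06,
        1.35377996e+00, -2.06284947e-01]), 'dq': array([ 0.0019505 , -0.00142664, -0.00472998, -0.00221942, -0.00189083,
       -0.00064777]), 'joint_efforts': array([ 1.19066277e-03, -4.45266223e+01, -3.51692426e+01, -4.07552989e-04,
        5.92104057e-03,  1.41872229e-05]), 'eef_pos': array([0.19412475, 0.54080346, 0.23059753]), 'eef_rot': array([-0.69618895,  0.69705576, -0.12148999,  0.12113793]), 'wrist_force': array([ 0.22835707, -0.34811435, -0.26626684]), 'torque': array([-0.01315034,  0.00661363, -0.00928741]), 'opening': 1.0017766024821644} 0.0187
```

View pics/scene0.png

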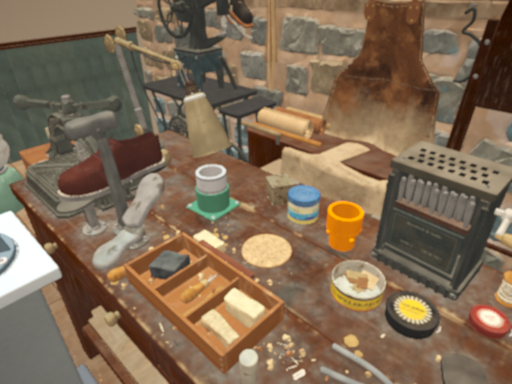

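View pics/top0.png

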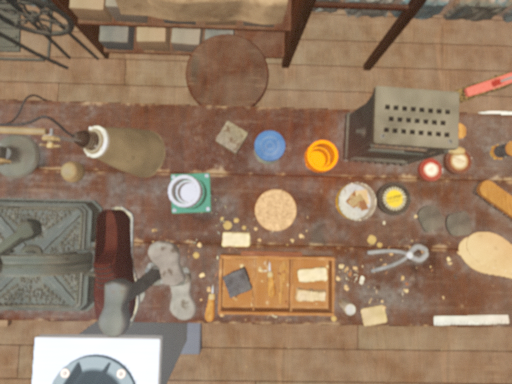

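```bash
cat > h.py <<'E'
from bench import ctrl
import cv2, numpy as np
from scipy.spatial.transform import Rotation as R
def rot(q): return R.from_quat([q[1],q[2],q[3],q[0]]).as_matrix()
def proj(n,P):
    i=ctrl.camera_info(n); p=rot(i['rotation']).T@(np.array(P,float)-i['origin'])
    return np.array([i['fx']*p[0]/p[2]+i['cx'], i['fy']*p[1]/p[2]+i['cy']])
def ray(n,uv,obs=None):
    i=ctrl.camera_info(n)
    x=np.array([(uv[0]-i['cx'])/i['fx'],(uv[1]-i['cy'])/i['fy']])
    if n!='wrist':
        return i['origin'], rot(i['rotation'])@np.array([x[0],x[1],1])
    r=np.linalg.norm(x); d=np.array([*(x/r*np.sin(r)),np.cos(r)])
    T=i['tool_from_camera']; W=rot(obs['eef_rot'])
    return obs['eef_pos']+W@T[:3,3], W@T[:3,:3]@d
def onz(n,uv,z,obs=None):
    o,d=ray(n,uv,obs); return o+d*(z-o[2])/d[2]
def projw(P,obs):
    i=ctrl.camera_info('wrist');T=i['tool_from_camera'];W=rot(obs['eef_rot'])
    p=T[:3,:3].T@(W.T@(np.array(P)-obs['eef_pos'])-T[:3,3])
    th=np.arctan2(np.hypot(p[0],p[1]),p[2]); k=th/np.hypot(p[0],p[1])
    return np.array([i['fx']*p[0]*k+i['cx'],i['fy']*p[1]*k+i['cy']])
def tri(rays):
    A=0;b=0
    for o,d in rays:
        d=d/np.linalg.norm(d);M=np.eye(3)-np.outer(d,d);A=A+M;b=b+M@o
    x=np.linalg.solve(A,b)
    return x,[np.linalg.norm((np.eye(3)-np.outer(d,d)/(d@d))@(x-o)) for o,d in rays]
E
python3 - <<'E'
from h import *
for cam in("top","scene"):
  for n in("cup","holder","mat","jar_blue","tack_box","crepe_block"):
    for r in ctrl.silhouettes(n,cam):
        m=r['mask']; ys,xs=np.nonzero(m); print(cam,n,round(r['score'],2),r['bbox'],xs.mean().round(1),ys.mean().round(1))
E
```

```text
top cup 0.95 [305.6, 138.8, 336.0, 171.6] 320.7 155.5
top cup 0.76 [168.8, 174.2, 201.0, 206.5] 184.7 190.4
top holder 0.95 [170.7, 173.4, 212.6, 211.3] 196.9 194.8
top holder 0.27 [169.0, 176.0, 201.1, 206.7] 184.7 190.7
top holder 0.19 [254.8, 188.1, 298.1, 232.7] 275.2 209.3
top mat 0.72 [254.4, 185.9, 297.4, 234.9] 275.1 209.5
top jar_blue 0.61 [254.9, 129.7, 288.7, 166.8] 269.0 146.7
top tack_box 0.94 [215.1, 120.7, 249.6, 156.5] 231.4 137.6
top crepe_block 0.64 [222.4, 231.3, 248.6, 247.1] 235.6 238.2
scene cup 0.75 [196.4, 165.8, 224.7, 198.2] 211.3 179.1
scene cup 0.75 [324.0, 202.5, 360.7, 251.3] 344.0 225.1
scene holder 0.82 [185.7, 189.1, 240.8, 218.7] 213.4 204.9
scene holder 0.49 [195.1, 162.2, 226.6, 198.9] 211.3 179.5
scene mat 0.84 [243.8, 234.5, 290.8, 269.4] 266.5 251.3
scene jar_blue 0.73 [289.7, 185.0, 321.4, 225.5] 303.5 204.4
scene tack_box 0.74 [265.9, 175.6, 295.9, 202.7] 278.8 188.2
```

Candidates for the cup are the steel cup in the green holder at top (185,190) / scene (211,178), and the orange cup at top (321,156) / scene (344,225). I choose the steel one. Next I check a crop and locate it.

Run:
```python
from h import *
a=cv2.imread('pics/top0.png')[150:230,150:250]; b=cv2.imread('pics/scene0.png')[150:230,170:270]
cv2.imwrite('pics/crop0.png',np.hstack([cv2.resize(x,(400,320),interpolation=cv2.INTER_CUBIC) for x in(a,b)]))
from scipy.optimize import least_squares
def circ(c,z,r,n=60):
    t=np.linspace(0,2*np.pi,n); return [(c[0]+r*np.cos(k),c[1]+r*np.sin(k),z) for k in t]
# mask-based model fits: bbox of mat, cup collar
for nm,obs,sets in [("mat",{'top':[254.4,185.9,297.4,234.9],'scene':[243.8,234.5,290.8,269.4]},[(0.006,.055)]),
  ("cup",{'top':[168.8,174.2,201,206.5],'scene':[196.4,165.8,224.7,198.2]},[(0.06,.038),(0.105,.038)]),
  ("jar",{'top':[254.9,129.7,288.7,166.8],'scene':[289.7,185,321.4,225.5]},[(0.0,.0395),(0.07,.0395)])]:
  def f(p):
    e=[]
    for cam,bb in obs.items():
      uv=np.array([proj(cam,P) for z,r in sets for P in circ(p,z+p[2],r)])
      e+=list(np.r_[uv.min(0),uv.max(0)]-np.array(bb))
    return e
  x0=onz('top',[(obs['top'][0]+obs['top'][2])/2,(obs['top'][1]+obs['top'][3])/2],sets[-1][0])
  s=least_squares(f,[x0[0],x0[1],0]); print(nm,s.x.round(4),np.round(s.fun,1))
for uv,z in(((190,193),.006),((231.4,137.6),.06),((235.6,238.2),.03),((320.7,155.5),.05)): print(onz('top',uv,z).round(3))
print('origin',proj('top',[0,0,0]))
```

```text
mat [ 0.4865 -0.4556 -0.0027] [ 1.7  3.2 -0.  -4.4 -2.3  0.8  0.5 -1.1]Traceback (most recent call last):
  File "<stdin>", line 18, in <module>
    return func(*args, **kwargs)
    result = trf(vector_fun.fun, vector_fun.jac, x0, f0, J0, lb, ub, ftol, xtol,
                 gtol, max_nfev, x_scale, loss_function, tr_solver,
                 tr_options.copy(), verbose, callback=callback_wrapped)
    return trf_no_bounds(
        fun, jac, x0, f0, J0, ftol, xtol, gtol, max_nfev, x_scale,
        loss_function, tr_solver, tr_options, verbose, callback=callback)
    f_new = fun(x_new)
    self._update_fun()
    ~~~~~~~~~~~~~~~~^^
    self.f = self.fun_wrapped(xp_copy(self.x))
             ~~~~~~~~~~~~~~~~^^^^^^^^^^^^^^^^^
    return np.atleast_1d(self.fun(x))
                         ~~~~~~~~^^^
    return self.f(x, *self.args, **self.kwargs)
           ~~~~~~^^^^^^^^^^^^^^^^^^^^^^^^^^^^^^
  File "<stdin>", line 14, in f
  File "h.py", line 6, in proj
    i=ctrl.camera_info(n); p=rot(i['rotation']).T@(np.array(P,float)-i['origin'])
ValueError: time passes only in moves, steps and waits
```

View pics/crop0.png

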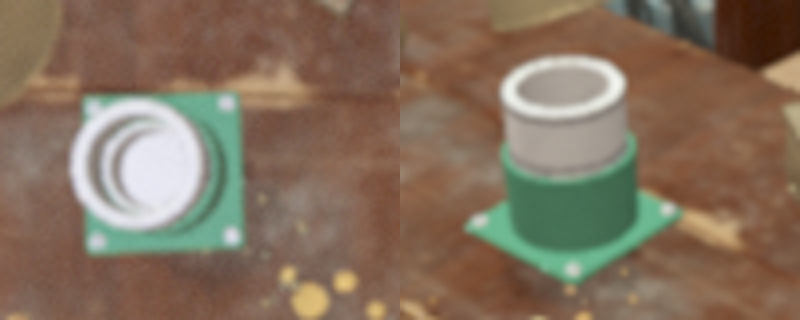

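View pics/wrist0.png

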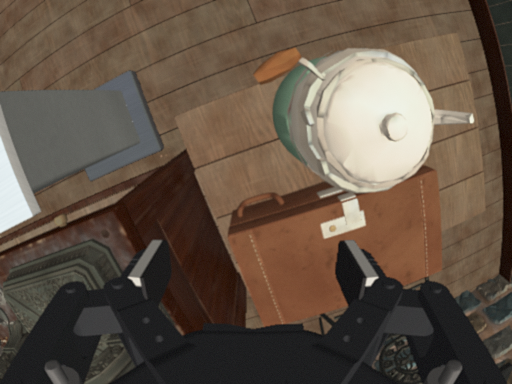

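The crops show the bare steel cup, with its dark band, in the green holder, so the choice holds. I'll cache the calibration.

```bash
python3 - <<'E'
s=open('h.py').read()
s=s.replace("def rot(q)","_c={}\ndef CI(n):\n    if n not in _c: _c[n]=ctrl.camera_info(n)\n    return _c[n]\ndef rot(q)").replace("i=ctrl.camera_info(","i=CI(").replace("_c[n]=ctrl.camera_info(n)","_c[n]=ctrl.camera_info(n)")
open('h.py','w').write(s)
E
cat > fit.py <<'E'
from h import *
from scipy.optimize import least_squares
def circ(c,z,r,n=60):
    t=np.linspace(0,2*np.pi,n); return [(c[0]+r*np.cos(k),c[1]+r*np.sin(k),z) for k in t]
E
python3 - <<'E'
from fit import *
for nm,obs,sets in [("mat",{'top':[254.4,185.9,297.4,234.9],'scene':[243.8,234.5,290.8,269.4]},[(0.006,.055)]),
  ("cup",{'top':[168.8,174.2,201,206.5],'scene':[196.4,165.8,224.7,198.2]},[(0.06,.038),(0.105,.038)]),
  ("jar",{'top':[254.9,129.7,288.7,166.8],'scene':[289.7,185,321.4,225.5]},[(0.0,.0395),(0.07,.0395)])]:
  def f(p):
    e=[]
    for cam,bb in obs.items():
      uv=np.array([proj(cam,P) for z,r in sets for P in circ(p,z+p[2],r)])
      e+=list(np.r_[uv.min(0),uv.max(0)]-np.array(bb))
    return e
  x0=onz('top',[(obs['top'][0]+obs['top'][2])/2,(obs['top'][1]+obs['top'][3])/2],sets[-1][0])
  s=least_squares(f,[x0[0],x0[1],0],loss='soft_l1'); print(nm,s.x.round(4),np.round(s.fun,1))
for uv,z in(((190,193),.006),((231.4,137.6),.06),((235.6,238.2),.03),((320.7,155.5),.05)): print(onz('top',uv,z).round(3))
print('origin',proj('top',[0,0,0]), ctrl.get_obs()['time_s'])
o=ctrl.get_obs(); print(rot(o['eef_rot']).round(3))
E
```

```text
mat [ 0.4894 -0.4543 -0.0054] [ 1.3  2.1 -0.6 -5.6 -1.7  0.9  0.9 -1.2]
cup [ 0.5283 -0.2241 -0.0106] [-0.8  0.1  1.2 -0.3 -1.9  1.4  1.  -1. ]
jar [ 0.6456 -0.4366  0.0036] [ 1.2  0.3 -0.2 -1.9 -2.1 -0.5  0.2  0.5]
[ 0.526 -0.224  0.006]
[ 0.666 -0.332  0.06 ]
[ 0.411 -0.349  0.03 ]
[ 0.628 -0.562  0.05 ]
origin [ 93.91646498 398.23832166] 0.75
[[ 0.941 -0.     0.338]
 [-0.338 -0.     0.941]
 [-0.    -1.    -0.   ]]
```

Run:
```python
from fit import *
for nm,a,b in [("lamp shade rim",(165,152),(211,154)),("lamp tip",(100,142),(195,92)),("press arm end",(117,310),(85,125)),("press handle",(20,235),(70,110)),("shoe toe",(112,215),(160,150)),('shoe heel',(112,310),(65,185))]:
  x,e=tri([ray('top',a),ray('scene',b)]); print(nm,x.round(3),np.round(e,3))
print(onz('top',(165,155),0.2),onz('top',(165,155),0.1))
```

```text
lamp shade rim [ 0.604 -0.167  0.106] [0.017 0.017]
lamp tip [ 0.609 -0.089  0.26 ] [0. 0.]
press arm end [ 0.293 -0.14   0.272] [0.003 0.003]
press handle [0.389 0.1   0.218] [0.039 0.039]
shoe toe [ 0.474 -0.079  0.137] [0.009 0.009]
shoe heel [ 0.246 -0.074  0.125] [0.009 0.009]
[ 0.59601254 -0.20053824  0.2       ] [ 0.61108827 -0.17680633  0.1       ]
```

Run:
```python
import cv2,numpy as np
a=cv2.imread('pics/top0.png')[100:330,0:230]; b=cv2.imread('pics/scene0.png')[70:270,0:260]
cv2.imwrite('pics/crop1.png',np.hstack([cv2.resize(a,(400,400),interpolation=cv2.INTER_CUBIC),cv2.resize(b,(400,400),interpolation=cv2.INTER_CUBIC)]))
```

```text
(no output)
```

View pics/crop1.png

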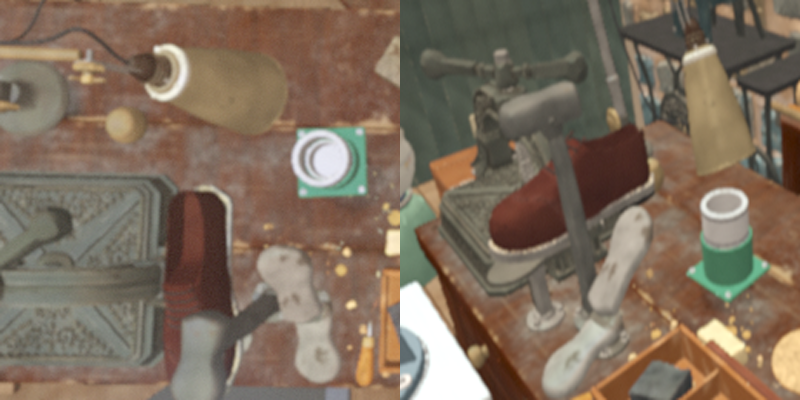

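Run:
```python
from fit import *
for c in [(0.609,-0.09),(0.60,-0.12),(0.6,-0.14)]:
  for z in(0.05,.1,.15):
   for r in(.05,):
    for cam in('top','scene'):
      uv=np.array([proj(cam,P) for P in circ(c,z,r)]); print(c,z,cam,uv.min(0).round(),uv.max(0).round())
def f(p):
    e=[]
    for cam,t in(('top',(None,126,165,176)),('scene',(191,None,228,157))):
      uv=np.array([proj(cam,P) for P in circ(p,p[2],p[3])]);b=np.r_[uv.min(0),uv.max(0)]
      e+=[b[k]-t[k] for k in range(4) if t[k] is not None]
    return e
s=least_squares(f,[.6,-.12,.1,.05]);print(s.x,s.fun)
```

```text
(0.609, -0.09) 0.05 top [115. 139.] [155. 178.]
(0.609, -0.09) 0.05 scene [185. 155.] [219. 171.]
(0.609, -0.09) 0.1 top [107. 134.] [150. 176.]
(0.609, -0.09) 0.1 scene [183. 140.] [218. 155.]
(0.609, -0.09) 0.15 top [ 98. 130.] [143. 174.]
(0.609, -0.09) 0.15 scene [181. 125.] [217. 138.]
(0.6, -0.12) 0.05 top [127. 142.] [167. 182.]
(0.6, -0.12) 0.05 scene [189. 159.] [224. 176.]
(0.6, -0.12) 0.1 top [120. 138.] [162. 180.]
(0.6, -0.12) 0.1 scene [187. 144.] [223. 159.]
(0.6, -0.12) 0.15 top [112. 134.] [157. 178.]
(0.6, -0.12) 0.15 scene [185. 128.] [222. 142.]
(0.6, -0.14) 0.05 top [135. 143.] [175. 182.]
(0.6, -0.14) 0.05 scene [193. 161.] [229. 178.]
(0.6, -0.14) 0.1 top [128. 139.] [170. 180.]
(0.6, -0.14) 0.1 scene [192. 146.] [228. 162.]
(0.6, -0.14) 0.15 top [121. 134.] [166. 178.]
(0.6, -0.14) 0.15 scene [190. 130.] [227. 144.]
[ 0.61856662 -0.11923974  0.10359921  0.05714363] [ 1.42511561 -0.39394439 -1.10899145 -1.44777493  2.03666756 -0.10583053]
```

Run:
```python
import cv2,numpy as np
b=cv2.imread('pics/scene0.png')[20:140,0:260]; a=cv2.imread('pics/top0.png')[80:210,0:200]
cv2.imwrite('pics/crop2.png',np.vstack([cv2.resize(b,(650,300),interpolation=cv2.INTER_CUBIC),cv2.resize(a,(650,300),interpolation=cv2.INTER_CUBIC)]))
```

```text
(no output)
```

View pics/crop2.png

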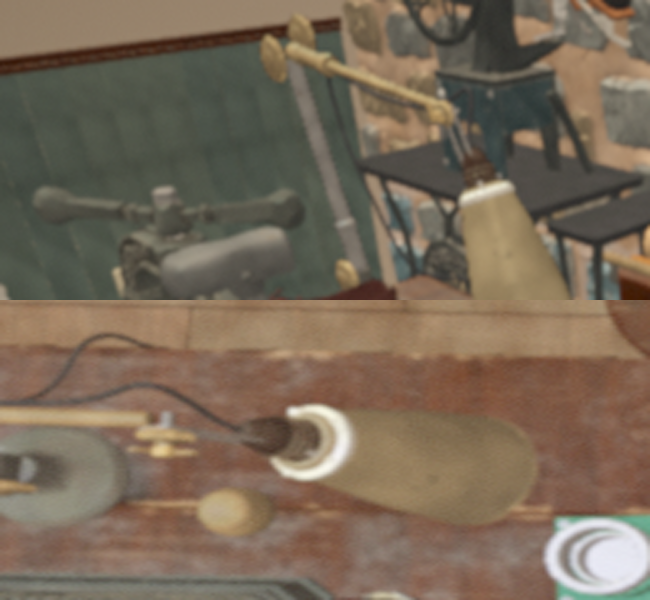

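Run:
```python
from fit import *
for nm,a,b in [("rod end",(51,140),(178,64)),("shade neck",(97,142),(193,96)),("socket",(82,134),(190,84))]:
  x,e=tri([ray('top',a),ray('scene',b)]); print(nm,x.round(3),np.round(e,3))
```

```text
rod end [ 0.601 -0.034  0.326] [0.003 0.003]
shade neck [ 0.611 -0.077  0.246] [0.001 0.001]
socket [ 0.62  -0.059  0.273] [0.002 0.002]
```

```bash
python3 -m pendant '[0,0,0.05,0,0,9,0.085, 0,0,0.05,0,0,9,0.085, 0.01,-0.015,0.05,0,0,9,0.085, 0.034,-0.05,0,0,0,0,0.085, 0.034,-0.05,0,0,0,0,0.085, 0.034,-0.05,0,0,0,0,0.085, 0.034,-0.05,0,0,0,0,0.085, 0.034,-0.05,0,0,0,0,0.085, 0.025,-0.05,0,0,0,0,0.085, 0.011,-0.052,0,0,0,0,0.085, 0.011,-0.052,0,0,0,0,0.085, 0.011,-0.052,0,0,0,0,0.085]'
```

```text
time_s: 2.25
eef_pos: [0.4325, 0.0685, 0.3815]
eef_rot: [-0.706, 0.706, 0.045, -0.044]
wrist_force: [0.7, 0.4, 0.2]
opening: 0.988
```

```bash
python3 -m pendant '[0.006,-0.055,0,0,0,5,0.06, 0.006,-0.055,0,0,0,5,0.06, 0.006,-0.055,0,0,0,5,0.06, 0.006,-0.055,0,0,0,5,0.05, 0.006,-0.03,0,0,0,5,0.05,0,0,0,0,0,3,0.045]'
python3 - <<'E'
from h import *
o=ctrl.get_obs(); im=ctrl.camera('wrist'); cv2.imwrite('pics/w1.png',im[:,:,::-1])
print(o['eef_pos'],o['q'],rot(o['eef_rot']).round(3)[:,2],o['dq'])
for n in('cup','mat','holder'):
  for r in ctrl.silhouettes(n,'wrist'):
    ys,xs=np.nonzero(r['mask']); print(n,r['score'],r['bbox'],xs.mean(),ys.mean())
print(ctrl.get_obs()['time_s'])
E
```

```text
time_s: 3.0
eef_pos: [0.4622, -0.1822, 0.3808]
eef_rot: [0.674, -0.674, -0.213, 0.214]
wrist_force: [-0.6, -0.8, 0.1]
opening: 0.529
[ 0.4622042  -0.1821773   0.38076321] [-6.14637023e-01 -8.27022637e-02  1.58568319e+00 -3.14678520e-04
  1.63937905e+00 -2.79925523e+00] [-0.576  0.817  0.001] [ 0.03511841 -0.02474761  0.0173864   0.01220241  0.01452774 -0.38996711]
cup 0.79 [14.4, 94.6, 67.9, 134.2] 39.10599883517764 112.43040186371579
cup 0.65 [179.4, 143.4, 228.7, 198.1] 203.8874321880651 170.8991862567812
cup 0.38 [61.6, 136.3, 110.6, 182.9] 84.93680709534368 157.30432372505544
mat 0.71 [100.0, 46.7, 150.5, 106.5] 124.59457236842105 75.09210526315789
holder 0.56 [175.3, 123.2, 248.7, 197.6] 220.65414710485132 149.3982785602504
3.2
```

View pics/w1.png

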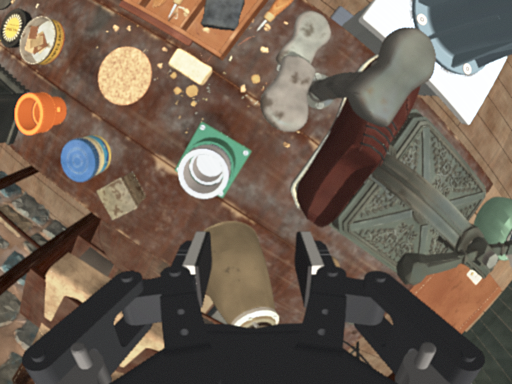

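```bash
cat > fit2.py <<'E'
from fit import *
from scipy.optimize import minimize
from scipy.ndimage import distance_transform_edt
def masks(name,cam,near):
    best=None
    for r in ctrl.silhouettes(name,cam):
        ys,xs=np.nonzero(r['mask']); d=np.hypot(xs.mean()-near[0],ys.mean()-near[1])
        if d<15 and (best is None or r['score']>best[0]): best=(r['score'],r['mask'])
    return None if best is None else best[1]
def hull_fit(ms,p0,sets,zfree=True):
    # ms: list of (projector, mask). symmetric: contour distance to hull outline
    cs=[]
    for pr,m in ms:
        c=max(cv2.findContours(m.astype(np.uint8),cv2.RETR_EXTERNAL,cv2.CHAIN_APPROX_NONE)[0],key=len)
        cs.append((pr,cv2.convexHull(c)))
    def poly(pr,p):
        uv=np.array([pr(P) for z,r in sets for P in circ(p,z+(p[2] if zfree else 0),r,72)],np.float32)
        return cv2.convexHull(uv)
    def f(p):
        e=[]
        for pr,c in cs:
            h=poly(pr,p); e+=[cv2.pointPolygonTest(h,tuple(map(float,q[0])),True) for q in c]
        return e
    n=3 if zfree else 2
    s=least_squares(f,p0[:n],loss='soft_l1',diff_step=1e-3)
    return s.x,np.array(s.fun)
E
python3 - <<'E'
from fit2 import *
import pickle
o=ctrl.get_obs(); ctrl.camera('wrist')
P={'top':lambda x:proj('top',x),'scene':lambda x:proj('scene',x),'wrist':lambda x:projw(x,o)}
def tryfit(nm,nears,p0,sets):
    M={}
    for c,n in nears.items():
        m=masks(nm,c,n)
        if m is not None:M[c]=m
    for sub in (['wrist'],['top'],['top','wrist'],['scene','wrist'],list(M)):
        if not all(s in M for s in sub): continue
        for zf in (True,False):
            if zf and len(sub)<2: continue
            x,e=hull_fit([(P[s],M[s]) for s in sub],p0,sets,zf); print(nm,sub,x.round(4),'rms',np.sqrt((e**2).mean()).round(2))
tryfit('cup',{'top':(185,190),'scene':(211,179),'wrist':(204,171)},[.527,-.224,0],[(0.06,.038),(0.105,.038)])
tryfit('mat',{'top':(275,209),'scene':(266,251),'wrist':(125,75)},[.488,-.455,0],[(0.006,.055)])
print(ctrl.get_obs()['time_s'], o['eef_pos'],o['dq'].round(3))
E
```

```text
cup ['wrist'] [ 0.5253 -0.226 ] rms 0.82
cup ['top'] [ 0.5281 -0.2254] rms 0.2
cup ['top', 'wrist'] [ 0.528  -0.2256 -0.0088] rms 0.51
cup ['top', 'wrist'] [ 0.5265 -0.2259] rms 0.81
cup ['scene', 'wrist'] [ 0.5271 -0.2263 -0.003 ] rms 0.89
cup ['scene', 'wrist'] [ 0.5263 -0.2266] rms 1.0
cup ['top', 'scene', 'wrist'] [ 0.5275 -0.2259 -0.0031] rms 0.79
cup ['top', 'scene', 'wrist'] [ 0.5269 -0.2263] rms 0.91
mat ['wrist'] [ 0.4856 -0.4485] rms 0.29
mat ['top'] [ 0.4876 -0.4512] rms 0.43
mat ['top', 'wrist'] [ 0.4869 -0.4515 -0.007 ] rms 0.38
mat ['top', 'wrist'] [ 0.4862 -0.4493] rms 0.61
mat ['scene', 'wrist'] [ 0.4875 -0.4515 -0.0053] rms 0.72
mat ['scene', 'wrist'] [ 0.4859 -0.4505] rms 1.31
mat ['top', 'scene', 'wrist'] [ 0.4875 -0.4515 -0.0053] rms 0.63
mat ['top', 'scene', 'wrist'] [ 0.4865 -0.4508] rms 1.11
3.55 [ 0.46229712 -0.17968654  0.38132252] [ 0.011 -0.004  0.002 -0.    -0.001 -0.003]
```

```bash
python3 -m pendant '[0.028,-0.025,0,0,0,0,0.045, 0.028,-0.025,0,0,0,0,0.045, 0.028,-0.024,-0.02,0,0,0,0.045, 0,0,-0.055,0,0,0,0.045, 0,0,-0.055,0,0,0,0.045, 0,0,-0.055,0,0,0,0.045, 0,0,-0.05,0,0,0,0.045, 0,0,0,0,0,0,0.045]'
python3 - <<'E'
from fit2 import *
o=ctrl.get_obs(); im=ctrl.camera('wrist'); cv2.imwrite('pics/w2.png',im[:,:,::-1])
Rm=rot(o['eef_rot']);print(o['eef_pos'],o['q'].round(3),Rm.round(3),np.degrees(np.arctan2(Rm[1,2],Rm[0,2])),o['opening'])
m=masks('cup','wrist',projw([.527,-.226,.09],o))
if m is not None:
  ys,xs=np.nonzero(m);print(xs.mean(),ys.mean(),xs.min(),xs.max(),ys.min(),ys.max())
for c in((.527,-.226),):
  for z,r,k in((.105,.038,(0,255,0)),(.105,.03,(0,0,255)),(.06,.043,(255,0,0))):
    uv=np.array([projw(p,o) for p in circ(c,z,r)]).astype(np.int32); im2=im[:,:,::-1].copy() if z==.105 and r==.038 else im2; cv2.polylines(im2,[uv],True,k,1)
cv2.imwrite('pics/w2o.png',im2)
E
```

```text
time_s: 4.55
eef_pos: [0.5435, -0.2516, 0.1418]
eef_rot: [0.677, -0.671, -0.212, 0.216]
wrist_force: [-0.7, 0.7, 0.9]
opening: 0.526
[ 0.54352772 -0.25162202  0.1417876 ] [-0.632  0.331  1.613  0.     1.207 -2.818] [[ 0.817 -0.008 -0.577]
 [ 0.577  0.006  0.817]
 [-0.003 -1.     0.009]] 125.24604802210129 0.52595339630443
291.99024444942813 208.32821260372282 240 350 155 269
```

View pics/w2o.png

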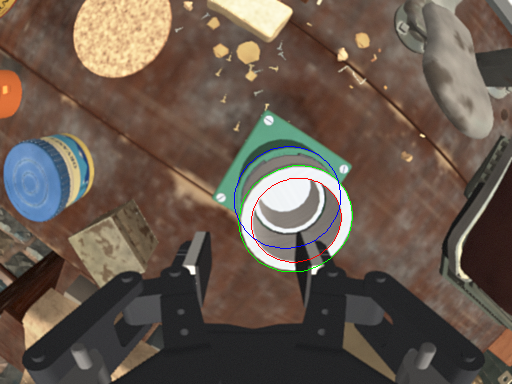

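Run:
```python
from fit2 import *
o=ctrl.get_obs(); im=ctrl.camera('wrist')
m=masks('cup','wrist',(292,208))
a=cv2.cvtColor(im,cv2.COLOR_RGB2HSV)
for zr in(.1,.105):
 x,e=hull_fit([(lambda P:projw(P,o),m)],[.527,-.226,0],[(zr-.045,.038),(zr,.038)],False); print(zr,x.round(4),np.sqrt((e**2).mean()))
x,e=hull_fit([(lambda P:projw(P,o),m)],[.527,-.226,0],[(.06,.038),(.105,.038)],True); print(x.round(4),np.sqrt((e**2).mean()))
g=im[150:290,200:370,::-1].copy(); 
for z,r,k in((.105,.038,(0,255,0)),(.105,.03,(0,0,255))):
  cv2.polylines(g,[(np.array([projw(p,o) for p in circ(x,z+x[2],r)])-[200,150]).astype(np.int32)],True,k,1)
cv2.imwrite('pics/w2c.png',cv2.resize(g,None,fx=4,fy=4))
print(o['time_s'])
```

```text
0.1 [ 0.5277 -0.2247] 0.525044354440269
0.105 [ 0.5268 -0.2259] 1.584254281880948
[ 0.5278 -0.2245 -0.0056] 0.5112527448830738
4.65
```

View pics/w2c.png

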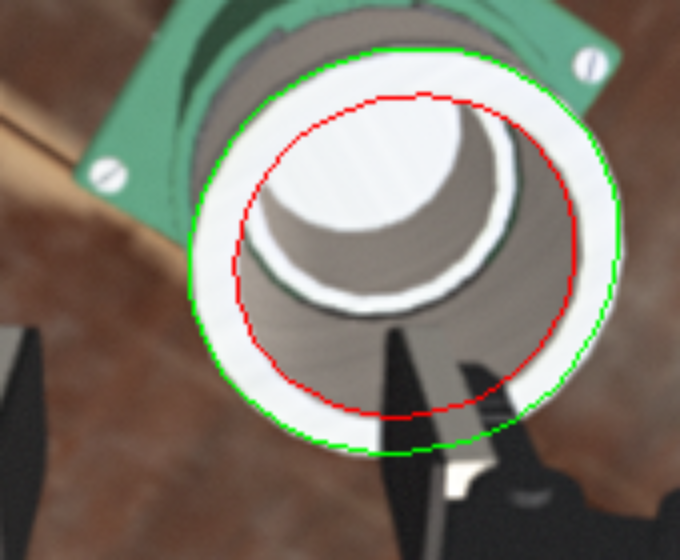

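```bash
python3 -m pendant '[0.0035,-0.001,-0.036,0,0,0,0.045, 0,0,-0.036,0,0,0,0.045, 0,0,0,0,0,0,0.045]'; python3 -m pendant '[0,0,0,0,0,0,0.02, 0,0,0,0,0,0,0.0,0,0,0,0,0,0,0,0,0,0,0,0,0,0,0,0,0,0,0,0,0,0,0,0,0,0,0,0]'
python3 - <<'E'
from h import *
o=ctrl.get_obs(); Rm=rot(o['eef_rot']);print(o['eef_pos'],np.degrees(np.arctan2(Rm[1,2],Rm[0,2])),o['opening'],o['wrist_force'],o['torque'])
E
```

```text
time_s: 5.12
eef_pos: [0.5492, -0.2543, 0.0739]
eef_rot: [0.675, -0.673, -0.214, 0.215]
wrist_force: [0.4, 0.5, -0.2]
opening: 0.524
time_s: 5.88
eef_pos: [0.5501, -0.2542, 0.077]
eef_rot: [0.674, -0.674, -0.214, 0.214]
wrist_force: [-6.4, 5.8, 11.5]
opening: 0.087
[ 0.55006095 -0.25416277  0.07700917] 125.26604937385697 0.08705436929927829 [-6.38912327  5.84259261 11.47788291] [ 1.20473758  1.03320142 -0.01240429]
```

```bash
python3 -m pendant '[-0.0012,0.0016,0.002,0,0,0,0,0,0,0,0,0,0,0]'
python3 - <<'E'
from h import *
o=ctrl.get_obs(); Rm=rot(o['eef_rot']);print(o['eef_pos'],np.degrees(np.arctan2(Rm[1,2],Rm[0,2])),o['opening'],o['wrist_force'],o['torque'])
E
```

```text
time_s: 6.12
eef_pos: [0.5491, -0.2536, 0.0772]
eef_rot: [-0.673, 0.674, 0.214, -0.214]
wrist_force: [-1.4, -0.4, 1.3]
opening: 0.086
[ 0.54912474 -0.25357517  0.07722106] 125.25291881887831 0.08592470129131269 [-1.39177293 -0.36189845  1.27579825] [0.13198705 0.01061019 0.0605566 ]
```

```bash
python3 -m pendant '[0,0,0.003,0,0,0,0,0,0,0,0,0,0,0]';python3 -m pendant '[0,0,0.002,0,0,0,0,0,0,0,0,0,0,0]'
python3 - <<'E'
from h import *
o=ctrl.get_obs(); print(o['eef_pos'],o['opening'],o['wrist_force'],o['torque'])
E
```

```text
time_s: 6.38
eef_pos: [0.5488, -0.2535, 0.0795]
eef_rot: [-0.674, 0.674, 0.214, -0.214]
wrist_force: [0.3, 0.7, -2.3]
opening: 0.082
time_s: 6.62
eef_pos: [0.5483, -0.253, 0.0807]
eef_rot: [0.674, -0.674, -0.214, 0.214]
wrist_force: [-0.6, -0.2, -5.2]
opening: 0.086
[ 0.54828605 -0.25296768  0.08074733] 0.08563682000671054 [-0.62069262 -0.18764221 -5.15055547] [-0.09935812 -0.1184107  -0.05627593]
```

```bash
python3 - <<'E'
import numpy as np
p=-54.75
for k in range(14):
    a,b=np.radians(p),np.radians(p-8); d=34*np.array([np.cos(b)-np.cos(a),np.sin(b)-np.sin(a)]); print(k,round(p,1),d.round(2)); p-=8
E
python3 -m pendant '[-0.0041,-0.0024,0.001,0,0,-8,0,0,0,0,0,0,0,0]'
```

```text
0 -54.8 [-4.06 -2.46]
1 -62.8 [-4.36 -1.87]
2 -70.8 [-4.58 -1.25]
3 -78.8 [-4.71 -0.6 ]
4 -86.8 [-4.74  0.06]
5 -94.8 [-4.69  0.72]
6 -102.8 [-4.54  1.37]
7 -110.8 [-4.31  1.99]
8 -118.8 [-3.99  2.57]
9 -126.8 [-3.59  3.1 ]
10 -134.8 [-3.13  3.57]
11 -142.8 [-2.6   3.97]
12 -150.8 [-2.02  4.29]
13 -158.8 [-1.41  4.53]
time_s: 6.88
eef_pos: [0.5438, -0.2551, 0.0809]
eef_rot: [0.688, -0.687, -0.166, 0.167]
wrist_force: [2.4, -1.0, -13.6]
opening: 0.082
```

```bash
python3 -m pendant '[-0.0044,-0.0019,-0.0005,0,0,-8,0,0,0,0,0,0,0,0]';python3 -m pendant '[-0.0046,-0.0012,0,0,0,-8,0,0,0,0,0,0,0,0]';python3 -m pendant '[-0.0047,-0.0006,0,0,0,-8,0,0,0,0,0,0,0,0]'
```

```text
time_s: 7.12
eef_pos: [0.5395, -0.2572, 0.0809]
eef_rot: [0.697, -0.697, -0.119, 0.12]
wrist_force: [0.4, 0.8, -13.0]
opening: 0.083
time_s: 7.38
eef_pos: [0.535, -0.2583, 0.0809]
eef_rot: [0.704, -0.703, -0.07, 0.071]
wrist_force: [1.2, -0.4, -15.5]
opening: 0.084
time_s: 7.62
eef_pos: [0.5303, -0.2589, 0.081]
eef_rot: [0.707, -0.706, -0.021, 0.022]
wrist_force: [0.6, -0.8, -15.7]
opening: 0.078
```

```bash
python3 -m pendant '[-0.0047,0.0001,-0.001,0,0,-8,0,0,0,0,0,0,0,0]';python3 -m pendant '[-0.0047,0.0007,0,0,0,-8,0,0,0,0,0,0,0,0]';python3 -m pendant '[-0.0045,0.0014,0,0,0,-8,0,0,0,0,0,0,0,0]'
```

```text
time_s: 7.88
eef_pos: [0.5262, -0.2591, 0.0809]
eef_rot: [0.707, -0.707, 0.027, -0.027]
wrist_force: [0.6, -0.6, -11.1]
opening: 0.082
time_s: 8.12
eef_pos: [0.5215, -0.2585, 0.0809]
eef_rot: [0.703, -0.703, 0.077, -0.076]
wrist_force: [1.1, 0.5, -11.4]
opening: 0.08
time_s: 8.38
eef_pos: [0.5171, -0.2572, 0.081]
eef_rot: [-0.696, 0.696, -0.125, 0.125]
wrist_force: [1.2, 0.7, -10.8]
opening: 0.083
```

```bash
python3 -m pendant '[-0.0043,0.002,0,0,0,-8,0,0,0,0,0,0,0,0]';python3 -m pendant '[-0.004,0.0026,0,0,0,-8,0,0,0,0,0,0,0,0]';python3 -m pendant '[-0.0036,0.0031,0,0,0,-8,0,0,0,0,0,0,0,0]'
```

```text
time_s: 8.62
eef_pos: [0.5129, -0.2553, 0.0813]
eef_rot: [-0.685, 0.686, -0.173, 0.174]
wrist_force: [-0.7, 0.5, -7.7]
opening: 0.081
time_s: 8.88
eef_pos: [0.5095, -0.2531, 0.082]
eef_rot: [-0.671, 0.672, -0.22, 0.222]
wrist_force: [-0.3, -0.0, -2.0]
opening: 0.083
time_s: 9.12
eef_pos: [0.5057, -0.2498, 0.0816]
eef_rot: [-0.655, 0.655, -0.267, 0.268]
wrist_force: [-0.7, 0.5, -1.8]
opening: 0.08
```

```bash
python3 -m pendant '[0,0,0.004,0,0,0,0,0,0,0,0,0,0,0]'
```

```text
time_s: 9.38
eef_pos: [0.5057, -0.2499, 0.0855]
eef_rot: [-0.654, 0.654, -0.268, 0.269]
wrist_force: [-0.7, -1.0, -1.7]
opening: 0.082
```

```bash
python3 -m pendant '[0,0,0.005,0,0,0,0,0,0,0.005,0,0,0,0]'; python3 -m pendant '[0,0,0.008,0,0,0,0,0,0,0.01,0,0,0,0]';  python3 -m pendant '[0,0,0.012,0,0,0,0,0,0,0.015,0,0,0,0,0,0,0.015,0,0,0,0,0,0,0.02,0,0,0,0,0,0,0.01,0,0,0,0,0,0,0,0,0,0,0]'
python3 - <<'E'
from fit2 import *
for n in('wrist','scene','top'):
  o=ctrl.get_obs(); cv2.imwrite(f'pics/{n}3.png',ctrl.camera(n)[:,:,::-1])
Rm=rot(o['eef_rot']);print(o['eef_pos'],Rm.round(3),np.degrees(np.arctan2(Rm[1,2],Rm[0,2])),o['opening'],o['wrist_force'],o['q'])
E
```

```text
time_s: 9.62
eef_pos: [0.5051, -0.2495, 0.0952]
eef_rot: [-0.654, 0.654, -0.269, 0.269]
wrist_force: [0.6, -0.1, -2.5]
opening: 0.085
time_s: 9.88
eef_pos: [0.505, -0.2494, 0.1134]
eef_rot: [0.654, -0.654, 0.269, -0.269]
wrist_force: [0.8, -0.2, -2.1]
opening: 0.081
time_s: 10.62
eef_pos: [0.5055, -0.2498, 0.1859]
eef_rot: [-0.654, 0.654, -0.268, 0.27]
wrist_force: [0.3, 0.8, -2.7]
opening: 0.082
[ 0.50475734 -0.2491769   0.18430147] [[ 0.71  -0.001  0.704]
 [-0.704  0.     0.71 ]
 [-0.001 -1.    -0.   ]] 45.24815269825901 0.08296519416516751 [ 0.13256141  0.29044239 -3.6143467 ] [-6.69382925e-01  2.00857961e-01  1.68255227e+00 -8.79188914e-06
  1.25895340e+00 -1.45910943e+00]
```

View pics/wrist3.png

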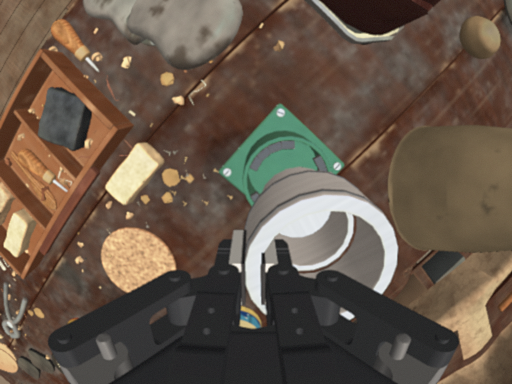

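View pics/scene3.png

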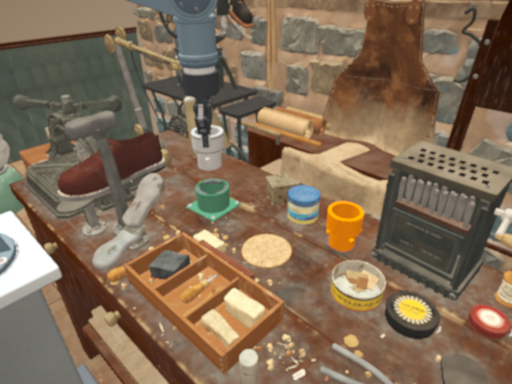

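The wrist and scene pictures show the cup held above the empty green socket at wrist (270,160), with the mat free at wrist (138,260). Next I measure the cup in the hand, along with the mat.

Run:
```python
from fit2 import *
ctrl.camera('wrist');o=ctrl.get_obs(); t=o['eef_pos']
P={'top':lambda x:proj('top',x),'scene':lambda x:proj('scene',x),'wrist':lambda x:projw(x,o)}
ctrl.camera('top'); ctrl.camera('scene')
g=t+np.array([.024,.024,.028]); print(t,'guess',g)
M={}
for c in P:
  for r in ctrl.silhouettes('cup',c)[:4]: print(c,r['score'],r['bbox'])
  m=masks('cup',c,P[c](g-[0,0,.03]))
  if m is not None: M[c]=m
for s in M:
  x,e=hull_fit([(P[s],M[s])],[g[0],g[1],0],[(g[2]-.045,.038),(g[2],.038),(g[2]-.09,.029)],False); print(s,x.round(4),np.sqrt((e**2).mean()).round(2))
for c in('top','scene','wrist'):
  m=masks('mat',c,P[c]([.487,-.451,.006]))
  if m is not None:
    x,e=hull_fit([(P[c],m)],[.487,-.451,0],[(.006,.055)],False); print('mat',c,x.round(4),np.sqrt((e**2).mean()).round(2))
print(ctrl.get_obs()['time_s'])
```

```text
[ 0.50453899 -0.2490301   0.18382498] guess [ 0.52853899 -0.2250301   0.21182498]
top 0.95 [303.1, 140.7, 334.3, 174.4]
top 0.44 [179.5, 169.0, 192.7, 187.3]
scene 0.82 [321.6, 200.8, 358.8, 251.3]
scene 0.53 [195.5, 231.2, 227.2, 256.3]
wrist 0.73 [245.8, 170.1, 399.7, 319.0]
top [ 0.5246 -0.2226] 0.88
mat top [ 0.488  -0.4511] 0.24
mat scene [ 0.486  -0.4571] 0.57
mat wrist [ 0.4868 -0.4479] 1.49
11.375
```

View pics/top3.png

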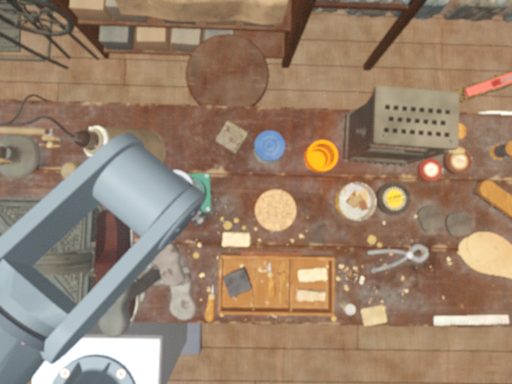

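```bash
python3 -m pendant '[-0.0083,-0.0452,0,0,0,0,0,-0.0083,-0.0452,0,0,0,0,0,-0.0083,-0.0452,0,0,0,0,0,-0.0083,-0.0452,0,0,0,0,0,-0.0083,-0.0452,0,0,0,0,0,0,0,-0.03,0,0,0,0,0,0,-0.03,0,0,0,0,0,0,0,0,0,0,0]'
python3 - <<'E'
from fit2 import *
o=ctrl.get_obs(); t=o['eef_pos'];print(t,o['wrist_force'],o['opening'],o['dq'].round(3))
P={'top':lambda x:proj('top',x),'scene':lambda x:proj('scene',x),'wrist':lambda x:projw(x,o)}
g=t+np.array([.024,.024,.028]); print('guess',g)
for n in('wrist','scene','top'):
  im=ctrl.camera(n)[:,:,::-1].copy(); cv2.imwrite(f'pics/{n}4.png',im)
  for z,r,c in((g[2],.038,g),(g[2],.03,g),(g[2]-.045,.038,g),(.006,.055,(.487,-.451))):
    cv2.polylines(im,[np.array([P[n](p) for p in circ(c,z,r)]).astype(np.int32)],True,(0,255,0),1)
  c=P[n](g).astype(int)-[80,60]; c=np.maximum(c,0)
  cv2.imwrite(f'pics/{n}4o.png',cv2.resize(im[c[1]:c[1]+150,c[0]:c[0]+180],None,fx=3,fy=3))
  for r in ctrl.silhouettes('cup',n)[:3]: print(n,r['score'],r['bbox'])
a=[cv2.imread(f'pics/{n}4o.png') for n in('wrist','scene')]; h=min(x.shape[0] for x in a)
cv2.imwrite('pics/c4.png',cv2.resize(np.hstack([x[:h] for x in a]),(800,int(800*h/sum(x.shape[1] for x in a)))))
E
```

```text
time_s: 12.38
eef_pos: [0.462, -0.4735, 0.1214]
eef_rot: [0.655, -0.653, 0.271, -0.267]
wrist_force: [-0.0, -0.3, -3.7]
opening: 0.084
[ 0.46202028 -0.47353429  0.12139727] [-0.03870954 -0.30141772 -3.74382515] 0.0841399521809118 [ 0.009 -0.044 -0.045  0.003  0.019  0.001]
guess [ 0.48602028 -0.44953429  0.14939727]
wrist 0.55 [245.9, 167.9, 399.7, 317.1]
scene 0.81 [323.3, 200.6, 364.1, 251.9]
scene 0.66 [245.9, 185.9, 285.2, 240.0]
top 0.72 [304.4, 139.1, 331.9, 175.8]
top 0.62 [266.8, 192.3, 280.2, 227.5]
```

View pics/c4.png

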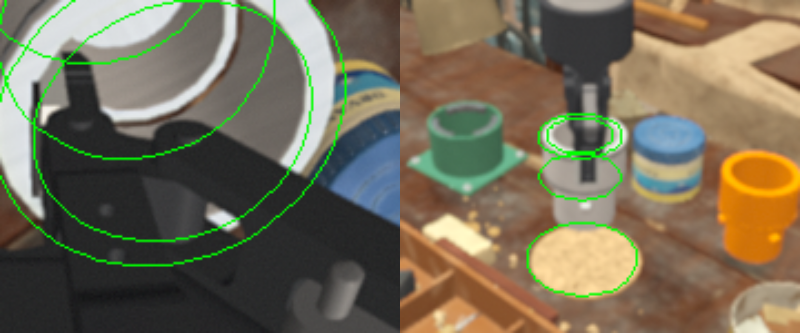

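View pics/wrist4.png

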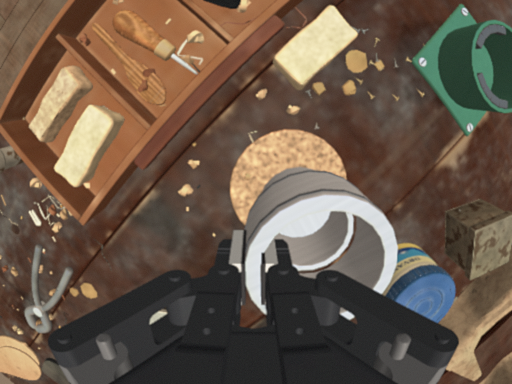

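View pics/top4o.png

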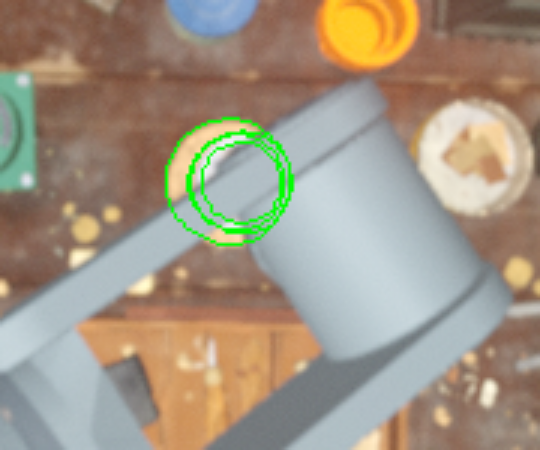

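```bash
python3 -m pendant '[0.001,-0.0015,-0.025,0,0,0,0,0,0,-0.02,0,0,0,0,0,0,0,0,0,0,0]'
python3 - <<'E'
from fit2 import *
o=ctrl.get_obs(); t=o['eef_pos'];print(t,o['wrist_force'],o['opening'],o['dq'].round(3))
P={'scene':lambda x:proj('scene',x),'wrist':lambda x:projw(x,o)}
g=t+np.array([.024,.024,.028]); print('guess',g)
for n in P:
  im=ctrl.camera(n)[:,:,::-1].copy(); cv2.imwrite(f'pics/{n}5.png',im)
  for r in ctrl.silhouettes('cup',n)[:3]: 
    print(n,r['score'],r['bbox'])
    m=r['mask']; c0=P[n](g-[0,0,.03]); ys,xs=np.nonzero(m)
    if np.hypot(xs.mean()-c0[0],ys.mean()-c0[1])<25:
      x,e=hull_fit([(P[n],m)],[g[0],g[1],0],[(g[2]-.045,.038),(g[2],.038),(g[2]-.09,.029)],False); print(n,'cupfit',x.round(4),np.sqrt((e**2).mean()).round(2))
  c=P[n](g).astype(int)-[80,60]; c=np.maximum(c,0)
  cv2.imwrite(f'pics/{n}5o.png',cv2.resize(im[c[1]:c[1]+150,c[0]:c[0]+180],None,fx=4,fy=4,interpolation=cv2.INTER_CUBIC))
E
```

```text
time_s: 13.05
eef_pos: [0.4636, -0.4754, 0.0777]
eef_rot: [0.655, -0.653, 0.27, -0.268]
wrist_force: [1.0, 0.0, -1.6]
opening: 0.079
[ 0.46358956 -0.4754443   0.07765332] [ 0.96914574  0.01468217 -1.63478344] 0.07891252517447969 [-0.001 -0.026 -0.028  0.     0.013  0.   ]
guess [ 0.48758956 -0.4514443   0.10565332]
scene 0.78 [321.5, 201.7, 361.4, 252.4]
scene 0.7 [249.4, 205.7, 285.8, 257.6]
scene cupfit [ 0.4862 -0.4551] 0.59
scene 0.65 [287.9, 187.5, 320.8, 224.8]
wrist 0.75 [247.3, 169.4, 397.6, 318.0]
wrist cupfit [ 0.485  -0.4516] 3.03
```

View pics/scene5o.png

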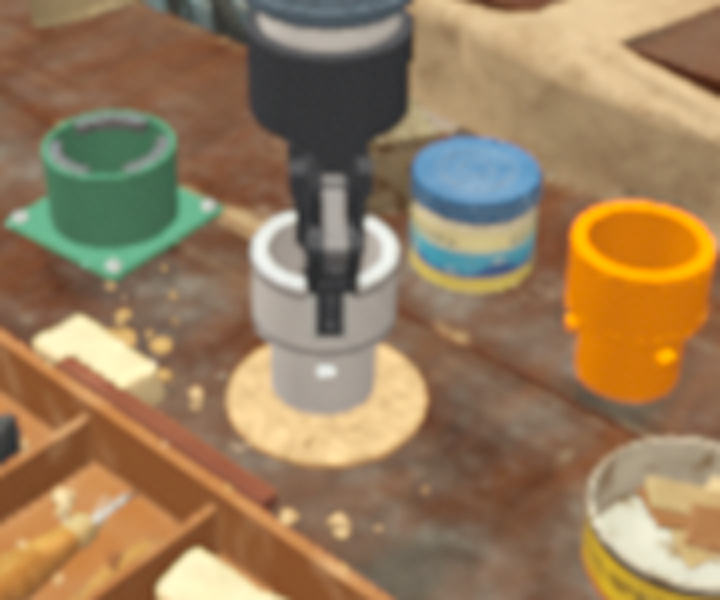

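View pics/wrist5.png

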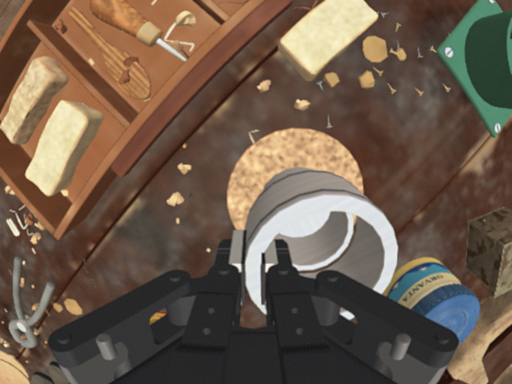

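```bash
python3 -m pendant '[0,-0.001,-0.006,0,0,0,0,0,0,0,0,0,0,0]'; python3 -m pendant '[0,0,-0.003,0,0,0,0,0,0,0,0,0,0,0]'
```

```text
time_s: 13.5
eef_pos: [0.4643, -0.4778, 0.0735]
eef_rot: [0.654, -0.654, 0.269, -0.269]
wrist_force: [0.1, 0.9, -2.3]
opening: 0.08
time_s: 13.75
eef_pos: [0.4644, -0.4777, 0.0705]
eef_rot: [0.654, -0.654, 0.269, -0.269]
wrist_force: [-1.0, -0.1, -2.2]
opening: 0.083
```

```bash
python3 -m pendant '[0,0.0015,-0.0015,0,0,0,0,0,0,0,0,0,0,0]'; python3 -m pendant '[0,0,-0.0015,0,0,0,0,0,0,0,0,0,0,0]'
```

```text
time_s: 14.0
eef_pos: [0.4645, -0.4762, 0.0691]
eef_rot: [0.654, -0.654, 0.269, -0.269]
wrist_force: [-0.4, -0.4, -3.5]
opening: 0.083
time_s: 14.25
eef_pos: [0.4645, -0.4768, 0.0685]
eef_rot: [-0.654, 0.654, -0.269, 0.269]
wrist_force: [-3.4, 0.9, 2.6]
opening: 0.08
```

```bash
python3 -m pendant '[0,0,0,0,0,0,0.015,0,0,0,0,0,0,0.03,0,0,0,0,0,0,0.03,0,0,0,0,0,0,0.03,0,0,0,0,0,0,0.03]'
python3 - <<'E'
from h import *
o=ctrl.get_obs(); print(o['eef_pos'],o['opening'],o['wrist_force'])
cv2.imwrite('pics/w6.png',ctrl.camera('wrist')[:,:,::-1])
s=ctrl.camera('scene')[:,:,::-1];cv2.imwrite('pics/s6.png',cv2.resize(s[150:300,170:370],None,fx=3,fy=3))
E
```

```text
time_s: 14.88
eef_pos: [0.4646, -0.4764, 0.0678]
eef_rot: [-0.654, 0.654, -0.269, 0.269]
wrist_force: [0.7, 0.2, -0.6]
opening: 0.353
[ 0.46456473 -0.47643409  0.06776555] 0.3534813008715318 [ 0.72771806  0.16122226 -0.64372502]
```

View pics/w6.png

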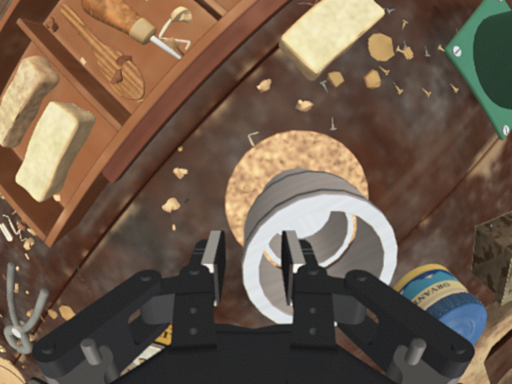

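View pics/s6.png

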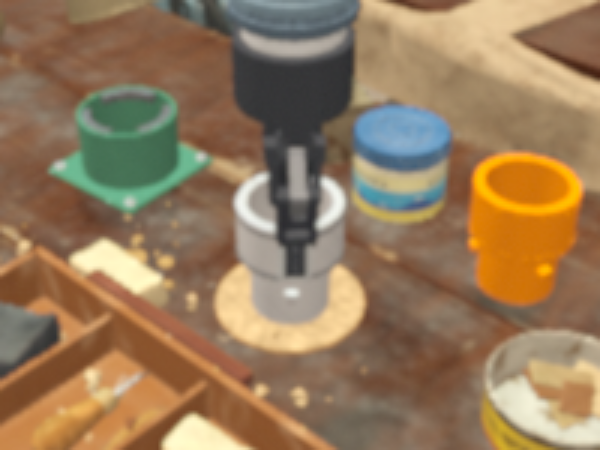

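```bash
python3 -m pendant '[0,0,0.01,0,0,0,0.03,0,0,0.03,0,0,0,0.03,0,0,0.05,0,0,0,0.03,0,0,0.05,0,0,0,0.03,0,0,0.05,0,0,0,0.03,-0.05,0.02,0.02,0,0,0,0.03,-0.05,0.03,0,0,0,0,0.03,-0.05,0.03,0,0,0,0,0.03,0,0,0,0,0,0,0.03]'
python3 - <<'E'
from fit2 import *
o=ctrl.get_obs(); print(o['time_s'],o['eef_pos'],o['wrist_force'])
P={'top':lambda x:proj('top',x),'scene':lambda x:proj('scene',x),'wrist':lambda x:projw(x,o)}
for n in P:
  im=ctrl.camera(n)[:,:,::-1]; cv2.imwrite(f'pics/{n}7.png',im)
  m=masks('cup',n,P[n]([.487,-.451,.06]))
  if m is not None:
    x,e=hull_fit([(P[n],m)],[.487,-.451,0],[(.006,.029),(.051,.038),(.096,.038)],False); print(n,'cup',x.round(4),np.sqrt((e**2).mean()).round(2))
  m=masks('mat',n,P[n]([.487,-.451,.006]))
  if m is not None:
    x,e=hull_fit([(P[n],m)],[.487,-.451,0],[(.006,.055)],False); print(n,'mat',x.round(4),np.sqrt((e**2).mean()).round(2))
a=cv2.imread('pics/top7.png')[100:260,180:350];b=cv2.imread('pics/scene7.png')[150:300,180:340]
cv2.imwrite('pics/c7.png',np.hstack([cv2.resize(x,(400,400),interpolation=cv2.INTER_CUBIC) for x in(a,b)]))
E
```

```text
time_s: 16.1
eef_pos: [0.3121, -0.394, 0.278]
eef_rot: [0.654, -0.654, 0.27, -0.269]
wrist_force: [0.6, -0.9, 0.4]
opening: 0.352
16.1 [ 0.31208201 -0.39404085  0.27802131] [ 0.59561534 -0.89354047  0.37514113]
top cup [ 0.4869 -0.4519] 0.27
scene cup [ 0.4866 -0.4564] 0.87
scene mat [ 0.4855 -0.4574] 0.28
```

View pics/c7.png

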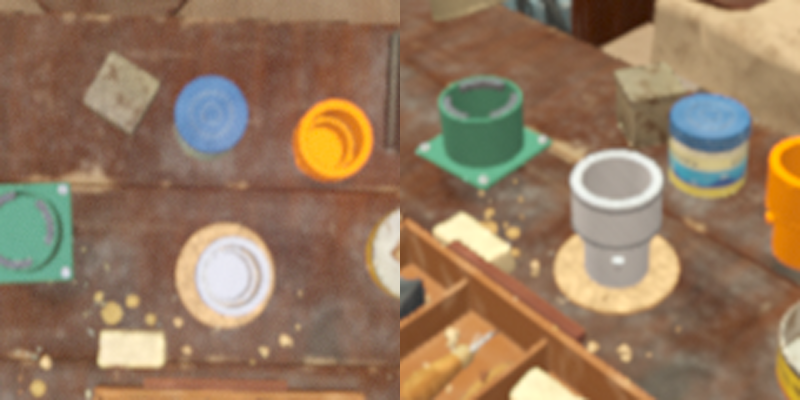

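View pics/top7.png

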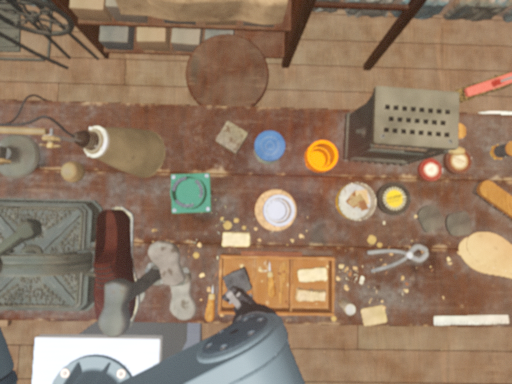

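View pics/wrist7.png

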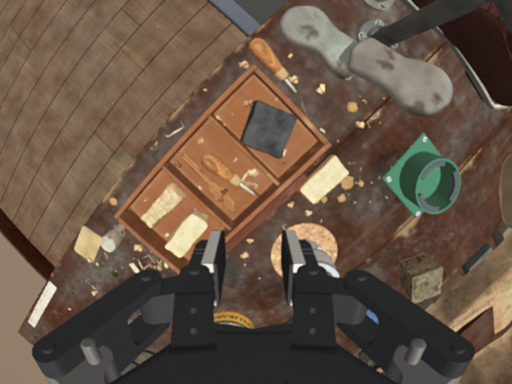

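The pictures show the cup upright on the mat, at top (277,209). In the scene view it is about 1.5 mm off the mat's centre. The socket is empty, the bystanders have not moved, and the arm is clear.

Run:
```python
from bench import ctrl
print(ctrl.hand_in())
```

```text
the job is handed in; nothing more can be done
None
```

The bare steel cup is out of the green holder and standing upright on the cork mat, and I have handed the job in. The last clock reading was about 16 s, against the 51 s limit.

- **Freeing it:** I pinched the collar wall and pulled lightly while turning the cup clockwise. It stayed caught for about 65°, then the pull dropped from about 11 N to the cup's own weight, and it lifted out freely at 80°.
- **Placing it:** I lowered it until it touched the mat with about 5 N, opened the fingers and drew the hand clear.
- **Last checks:** The scene camera puts the cup within about 1.5 mm of the mat's centre. The top camera puts it within about 1.5 mm of its earlier mat measurement. In the pictures, the blue jar, tack box and crepe block have not moved.
- **Disagreements:** The scene camera's positions sit about 5 mm off the top camera's in y. Its cup and mat readings agree with each other, so I compared those two only within that view. In the final pictures the mat was not found by the top camera, and neither cup nor mat by the wrist camera. The cameras also put the cup's rim 3 to 9 mm lower than the given 105 mm.

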